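# Open the scanner's charging case and switch it on

## Robot

A 6-joint arm with a two-finger parallel gripper is mounted at the origin on the work surface. World frame = base frame: x ahead of the robot, y to its left, z up, the work surface at z = 0. Lengths are in m, angles in degrees, forces in N, time in s.
With the tool pointing down it reaches from about 0.35 to 0.875 m from the base axis. Payload 4.2 kg.
Tool frame: the origin (TCP) lies midway between the tips of the shut fingers; the grasp point (between the pads) lies 19 mm behind it; z points along the fingers, y is the line along which they close (so a half turn about z gives the same grasp; the last joint's range is limited). The gripper opens to 87 mm and grips with 3 to 60 N. Pads are 19 mm wide; open, the fingers measure 117 mm over their backs; the gripper's body (75 mm by 190 mm) begins 51 mm behind the grasp point.
Start: joints at [-50.902, 22.042, 0.453, 0, -68.411, -14.817], TCP at [0.257, -0.57, 0.223] pointing down, gripper open.
Joint ranges: [-179.83, 179.83], [-69.29, 118.12], [-61.27, 80.66], [-181.25, 117.63], [-171.15, -9.14], [-177.46, 177.46]. Speed limits (degrees/s): [159.86, 159.86, 180, 180, 180, 180].

## Interface

Orientations are given as a 3x3 rotation matrix whose columns are the frame's x, y, z axes.
In Python, from station import r, cams gives the robot as it stands.
- The arm moves only by the tool play_rows, never from a script. Its argument "commands" is text: rows parted by semicolons, each of 6 numbers parted by spaces: the shift along the world's x, y, z normalised to -1 to 1, where 1 is 30 mm, then the turn, a rotation vector about the world's x, y, z normalised to -1 to 1, where 1 is 0.15 rad. A call has 1 to 20 rows; each row shifts and turns the commanded pose from where the row before left it; what a row does not reach is not made up. A row lasts 1/10 s, in which the tool goes at most 50 mm and 8.59 degrees, less where a joint would pass 70% of its speed; a pose out of reach is approached as far as the arm can. A call with a number of a shift or a turn outside -1 to 1 is refused whole. A call with a gripper value outside its range is refused whole. "grip" is the finger opening in mm, from 0 to 87, set as the call begins (left out, the last holds). The fingers move at their own pace and stop on an object; the grip force is fixed at half the most. Time passes only in rows, so rows that do not move let the fingers close. It gives the time, the measured TCP pose, the force, the opening and the grip force at its end, in the units of the state.
- r.sense(): the state, without advancing time (a new reading comes with each control period).
- cams.capture(name): name is "scene" or "top"; returns (picture, depth): 384x512x3 uint8, blue, green, red; 384x512 float32, m along the optical axis (not along the pixel's ray), 0 where there is no reading.
- cams.camera_info(name): a dict with "mtx" (3x3 intrinsics, pixels), "R" (3x3) and "t" (3): a world point X has camera coordinates R X + t. Camera axes: x right, y down, z forward; pixel columns grow to the right and rows downward; lengths in m; the calibration is good to about 2 mm. A picture is of the moment at which its call begins. camera_info takes no time and is no camera call.
- r.finish_job(): hands the job in; it is judged then, once.
The state is a dict: "time_s": time; "joints": joint angles; "joint_velocities": joint speeds; "effort": joint torques, N m; "tcp_pos": TCP position; "ee_rot": TCP orientation; "wrist_force": force on the tool from outside, world axes, zero at the start; "moment": the same for the moment, N m; "gripper_width": opening from 0.0 (shut) to 1.0 (fully open); "gripper_force": force on a finger pad.
Only numpy, scipy, OpenCV 4.12 (cv2) and the standard library are available. Lean on these libraries where they do the work, as an engineer would, in place of code of your own. Each camera call takes 0.05 s, during which the arm holds its last target. There are 200 camera calls.

## Task

Without gripping anything, push the lid of the black charging case up by its overhanging front lip with a fingertip and flip it right over, steadily and not flung, until it leans back open against its stop by its own weight. Then press the larger of the two round keys inside fully down with a fingertip and let it come up again. Do not press the small key, do not pinch the lid, and leave everything else on the bench and in the case where it is.

Things in the scene. Friction and masses are not known exactly. Their poses are not given: they have to be found in the camera images.
- lid_hinge (a point): Point on the lid's hinge axis, middle of its width, at the case's far top rim, 81 mm above the bench. Axes of this point turn with the lid: with the lid shut, x points horizontally from the front of the case to the hinge, y along the hinge axis, z up. The case is a black plastic box 160 mm deep (front to hinge), 230 mm wide and 80 mm high, fixed to the bench, filled with dark foam to 50 mm height.
- lid_lip (a point): Middle of the lower front edge of the lid, 188 mm from the hinge axis. The lid is a flat black panel 188 x 230 mm, 12 mm thick in all, 0.22 to 0.39 kg, its flat underside level with the hinge axis. Shut, its front 28 mm stick out beyond the front wall of the case as a lip with nothing under it down to the bench (81 mm); a fingertip goes under there.
- lid (a joint): Lid angle in rad: 0 shut, grows as it opens, 1.92 (110 degrees) is the stop. The hinge is free-running with slight damping: below about 1.5 rad the lid falls shut, beyond about 1.6 it falls open to the stop by its weight.
- case: The case. Origin: centre of its underside; x from its front (lip side, towards the robot's right) to its hinge side (robot's left), y along its width, z up. A carry handle sticks out 28 mm on its -y side. On the foam, 35 mm in front of the middle, two round grey keys 100 mm apart, in either order; behind them a white scan head (45 x 60 x 20 mm, fixed, +y side) and the ring gauge (-y side).
- key_big_top (a point): Centre of the top face of the large key: a round grey push key of 34 mm diameter, in a black collar of 50 mm, top face 72 mm above the bench (8 mm below the case rim), reached from above when the lid is open.
- key_big (a joint): How far the large key is pressed: 0 up, 0.006 m fully down. A spring of 1.5 N at first and 5 N fully down brings it back up.
- key_small_top (a point): Centre of the top face of the small key, of 18 mm diameter in a black collar of 34 mm, otherwise the same. Not to be pressed.
- key_small (a joint): How far the small key is pressed (m), as for the large one.
- ring_gauge: Loose steel ring gauge, 44 mm outside, 18 mm high, lying on the foam in the rear half of the case on its -y side. Origin: centre of its underside.
- spray_can: Loose white can with a blue cap, 40 mm diameter, 118 mm high, standing 90 to 130 mm behind the hinge side of the case. Origin: centre of its underside.
- gauge_block: Loose steel block 35 x 30 x 60 mm, standing 100 to 140 mm in front of the case, off to its -y side. Origin: centre of its underside.
- mug: Loose white mug, 80 mm diameter, 95 mm high. Origin: centre of its underside.
- screwdriver: Loose screwdriver lying on the bench.
- wrench: Loose wrench lying on the bench.
- jar: Loose amber jar, 60 mm diameter, 90 mm high. Origin: centre of its underside.

How it is judged:
By the outcome, as a careful person would: the job done as asked, in the order asked, and still so for the second after the job is handed in, with the robot touching nothing.
It also fails if it takes over 53 s, if anything falls off the work surface, if the arm or the gripper's body presses on something with over 40 N, if the wrist force passes 120 N, or if a joint passes its speed limit or range.

## Working session

There is one attempt and no reset: what is moved stays moved. The work goes in short steps, Python scripts to look and compute and a tool call to move; the robot and the scene stay as the last step left them, time stands still between calls to the robot, and variables do not carry over. Pictures are saved under pics/ and viewed, at most 11 in all, crops included, and the job is handed in when it is done.

Besides the shell and the picture viewer there is one more tool, called after ">>>" as name(argument=value, ...) on one line, values as JSON. play_rows: Moves the arm, as the interface text tells. Scaled input: -1 to 1 covers 30 mm each way for a shift and 0.15 rad each way for a turn. Its arguments: {"type":"object","properties":{"commands":{"type":"string"},"grip":{"type":"number"}},"required":["commands"]}

```bash
mkdir -p pics; ls
cat > h.py <<'E'
import numpy as np, cv2
from station import r, cams
def snap(n,f):
    im,d=cams.capture(n); cv2.imwrite(f'pics/{f}.png',im); np.save(f'pics/{f}.npy',d); return im,d
def pt(n,d,u,v):
    c=cams.camera_info(n); K=np.array(c["mtx"]);R=np.array(c["R"]);t=np.array(c["t"])
    w=d[max(v-1,0):v+2,max(u-1,0):u+2]; z=np.median(w[w>0])
    return R.T@(z*np.linalg.inv(K)@[u,v,1]-t)
def pix(n,X):
    c=cams.camera_info(n); p=np.array(c["mtx"])@(np.array(c["R"])@X+np.array(c["t"])); return p[:2]/p[2]
E
python3 - <<'E'
from h import *
a,_=snap("scene","s0"); b,_=snap("top","t0")
cv2.imwrite("pics/st0.png",np.vstack([cv2.resize(a,(400,300)),cv2.resize(b,(400,300))]))
for n in("scene","top"):
    c=cams.camera_info(n);print(n,c["mtx"],c["R"],c["t"])
print(r.sense())
E
```

```text
pics
scene [[372.93534767   0.         253.43842032]
 [  0.         372.93534767 195.85484199]
 [  0.           0.           1.        ]] [[ 0.56832778  0.82270899  0.01238752]
 [ 0.59461836 -0.40026352 -0.69729342]
 [-0.5687113   0.40365707 -0.71667875]] [-0.30030275 -0.27849246  1.54918535]
top [[367.30509485   0.         259.98510397]
 [  0.         367.30509485 189.93532033]
 [  0.           0.           1.        ]] [[-0.02099349 -0.99971359 -0.01148982]
 [-0.99721027  0.02176154 -0.07140107]
 [ 0.07163066  0.00995881 -0.99738151]] [0.00199373 0.54406927 1.24489252]
{'time_s': 0.1, 'joints': array([-5.09006432e+01,  2.20863456e+01,  3.86196560e-01, -2.53985657e-02,
       -6.84108558e+01, -1.48153036e+01]), 'joint_velocities': array([ 0.02476646, -0.14432601,  0.10203667,  0.20628993, -0.01645541,
        0.00141149]), 'effort': array([-1.92875505e-04, -3.91688883e+01,  1.87934768e+01,  4.23185840e+00,
        1.34782452e-02, -7.70617225e-05]), 'tcp_pos': array([ 0.25681346, -0.56919832,  0.22155924]), 'ee_rot': array([[-9.11584964e-01, -4.11110739e-01, -9.01951248e-04],
       [-4.11111717e-01,  9.11583264e-01,  1.76345434e-03],
       [ 9.72286478e-05,  1.97834118e-03, -9.99998038e-01]]), 'wrist_force': array([-0.2762468 ,  0.32563357, -0.09769663]), 'moment': array([-0.01143461,  0.03959197,  0.02959224]), 'gripper_force': 0.0, 'gripper_width': 0.998726634353994}
```

View pics/t0.png

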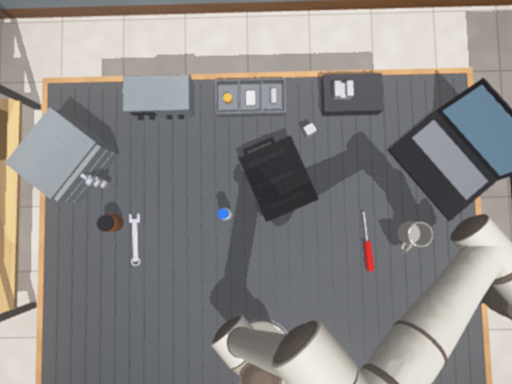

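View pics/s0.png

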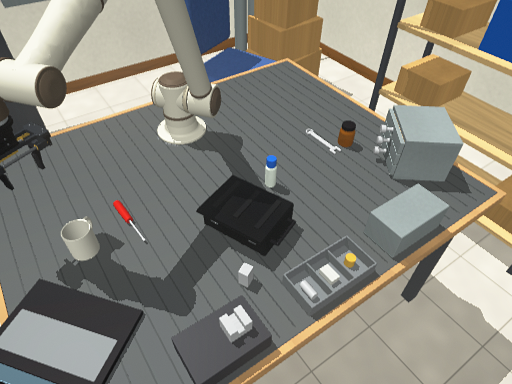

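Run:
```python
from h import *
im=cv2.imread("pics/t0.png"); d=np.load("pics/t0.npy")
c=cams.camera_info("top");K=np.array(c["mtx"]);R=np.array(c["R"]);t=np.array(c["t"])
v,u=np.mgrid[0:384,0:512]
P=((np.stack([u,v,np.ones_like(u)],-1)@np.linalg.inv(K).T)*d[...,None]-t)@R
z=P[...,2]
roi=np.zeros_like(z,bool); roi[125:230,230:325]=1
m=roi&(z>0.083)&(z<0.11)
pts=P[m]; print(m.sum(),np.percentile(z[m],[5,25,50,75,95]))
rc=cv2.minAreaRect(pts[:,:2].astype(np.float32)); print(rc,cv2.boxPoints(rc))
m2=roi&(z>0.03)&(z<0.083); print(m2.sum())
for n,a in dict(can=(223,214),block=(309,126),mug=(418,235)).items(): print(n,pt("top",d,*a))
for (uu,vv) in [(258,143),(278,178),(262,150),(290,145)]: print(uu,vv,pt("top",d,uu,vv))
cr=cv2.resize(im[115:235,200:340],None,fx=5,fy=5,interpolation=cv2.INTER_CUBIC)
cr=np.clip(cr.astype(float)*2,0,255).astype(np.uint8)
cv2.imwrite("pics/c0.png",cr)
```

```text
4064 [0.08769386 0.09095188 0.09279875 0.09455662 0.09714709]
((0.5770731568336487, -0.06522272527217865), (0.23019447922706604, 0.19560401141643524), 22.120637893676758) [[ 0.43361977 -0.01796041]
 [ 0.507276   -0.19916661]
 [ 0.7205266  -0.11248504]
 [ 0.6468703   0.06872116]]
273
can [0.46319931 0.10802977 0.11679956]
block [ 0.75343238 -0.17971386  0.05960522]
mug [ 0.37809644 -0.54851794  0.00583795]
258 143 [ 0.70144471 -0.00657734  0.04991896]
278 178 [ 0.57602694 -0.06959476  0.09541382]
262 150 [ 0.66955569 -0.01971134  0.09173015]
290 145 [ 0.68357369 -0.11146542  0.09372855]
```

View pics/c0.png

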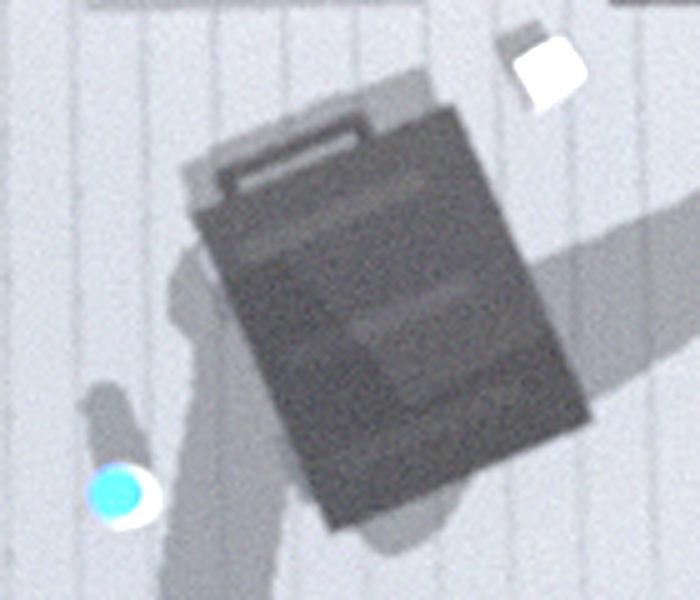

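```bash
cat >> h.py <<'E'
from scipy.spatial.transform import Rotation as Ro
Ex=np.array([-.377,.926,0]);Ex/=np.linalg.norm(Ex);Ez=np.array([0,0,1.]);Ey=np.cross(Ez,Ex)
H=np.array([.5416,.0217,.081])
def case(a,b,z): # a from hinge along Ex, b along Ey
    p=H+a*Ex+b*Ey; p[2]=z; return p
def goal(tilt,s=-1): # tool z = Ex tilted down
    t=np.radians(tilt); z=np.cos(t)*Ex-np.sin(t)*Ez; y=s*Ey; return np.c_[np.cross(y,z),y,z]
def rv(G): return Ro.from_matrix(G@r.sense()["ee_rot"].T).as_rotvec()
E
python3 - <<'E'
from h import *
d=np.load("pics/t0.npy")
for p in [(400,155),(425,150),(450,180),(470,120),(430,118),(484,86),(500,170),(368,260),(365,220)]: print(p,pt("top",d,*p).round(3))
s=r.sense(); j=s["joints"]
for sg in(1,-1):
    G=goal(30,sg); v=rv(G); print(sg,v,np.linalg.norm(v)/.15)
    for f in np.linspace(0,1,6):
        Rf=Ro.from_rotvec(v*f).as_matrix()@s["ee_rot"]
        j1=j[0]+f*(-32-j[0]); b=21.6+f*25
        R03=(Ro.from_euler('z',j1,degrees=True)*Ro.from_euler('y',b,degrees=True)).as_matrix()
        M=R03.T@Rf  # tool z axis = Rx(a)Ry(p)x
        z=M[:,2]; p=np.degrees(np.arccos(z[0])); a=np.degrees(np.arctan2(z[1],-z[2]))
        W=(Ro.from_euler('x',a,degrees=True)*Ro.from_euler('y',p,degrees=True)).as_matrix().T@M
        print(round(f,1),"a4",a.round(1),"p5",p.round(1),"a6",np.degrees(np.arctan2(W[2,1],W[1,1])).round(1))
print(case(-.172,.035,.06),case(-.25,.035,.12))
E
```

```text
(400, 155) [ 0.655 -0.497  0.015]
(425, 150) [ 0.67  -0.584  0.016]
(450, 180) [ 0.564 -0.663  0.016]
(470, 120) [ 0.753 -0.701  0.093]
(430, 118) [ 0.783 -0.607  0.015]
(484, 86) [ 0.827 -0.686  0.203]
(500, 170) [ 0.591 -0.811  0.056]
(368, 260) [ 0.299 -0.369  0.025]
(365, 220) [ 0.433 -0.371  0.001]
1 [ 1.06523712 -0.42788831  1.3787107 ] 11.960419373342814
0.0 a4 0.0 p5 68.5 a6 -75.2
0.2 a4 11.6 p5 71.1 a6 -91.8
0.4 a4 20.9 p5 76.0 a6 -108.1
0.6 a4 27.5 p5 82.4 a6 -124.0
0.8 a4 30.8 p5 89.7 a6 -139.8
1.0 a4 30.7 p5 96.8 a6 -156.1
-1 [ 0.42809438  1.07639937 -1.44414336] 12.342249827309212
0.0 a4 0.0 p5 68.5 a6 -75.2
0.2 a4 -3.9 p5 76.2 a6 -53.4
0.4 a4 -2.0 p5 84.6 a6 -33.2
0.6 a4 5.1 p5 91.7 a6 -13.7
0.8 a4 16.4 p5 96.1 a6 5.5
1.0 a4 30.7 p5 96.8 a6 23.9
[ 0.57404041 -0.15080107  0.06      ] [ 0.60345222 -0.22304334  0.12      ]
```

>>> play_rows(commands="0.58 0.58 0 0.355 -0.143 0.46;0.58 0.58 0 0.355 -0.143 0.46;0.58 0.58 0 0.355 -0.143 0.46;0.58 0.58 0 0.355 -0.143 0.46;0.58 0.58 0 0.355 -0.143 0.46;0.58 0.58 0 0.355 -0.143 0.46;0.58 0.58 0 0.355 -0.143 0.46;0.58 0.58 0 0.355 -0.143 0.46;0.58 0.58 0 0.355 -0.143 0.46;0.58 0.58 0 0.355 -0.143 0.46", grip=0)

```text
time_s: 1.1
tcp_pos: [0.4315, -0.3949, 0.2222]
ee_rot: [[-0.418, -0.908, 0.014], [-0.764, 0.36, 0.535], [-0.491, 0.213, -0.844]]
wrist_force: [0.1, -0.7, 0.0]
gripper_width: 0.173
gripper_force: 0.0
```

Run:
```python
from h import *
s=r.sense(); print(s["joints"].round(1),s["wrist_force"].round(2)); v=rv(goal(30,1))/.15; print(v, (case(-.25,.035,.16)-s["tcp_pos"])/.03)
```

```text
[-40.7  31.3  18.  -24.8 -97.7  17. ] [ 0.11 -0.66  0.04]
[ 3.53172767 -1.41038628  4.58470718] [ 5.73205837  5.72877491 -2.07201307]
```

>>> play_rows(commands="0.57 0.57 -0.2 0.353 -0.141 0.458;0.57 0.57 -0.2 0.353 -0.141 0.458;0.57 0.57 -0.2 0.353 -0.141 0.458;0.57 0.57 -0.2 0.353 -0.141 0.458;0.57 0.57 -0.2 0.353 -0.141 0.458;0.57 0.57 -0.2 0.353 -0.141 0.458;0.57 0.57 -0.2 0.353 -0.141 0.458;0.57 0.57 -0.2 0.353 -0.141 0.458;0.57 0.57 -0.2 0.353 -0.141 0.458;0.57 0.57 -0.2 0.353 -0.141 0.458;0 0 0 0 0 0")

```text
time_s: 2.2
tcp_pos: [0.6037, -0.2209, 0.1582]
ee_rot: [[0.185, -0.926, -0.329], [-0.461, -0.377, 0.803], [-0.868, 0.003, -0.496]]
wrist_force: [-0.4, 0.9, -1.2]
gripper_width: 0.004
gripper_force: 0.0
```

Run:
```python
from h import *
s=r.sense(); print(s["joints"].round(1),s["wrist_force"].round(2),s["tcp_pos"]); print(rv(goal(30,1))/.15)
a,_=snap("scene","s1"); b,_=snap("top","t1")
A=cv2.resize(a[150:300,100:350],(750,450)); cv2.imwrite("pics/c1.png",np.clip(A*1.6,0,255))
for q in [(-.172,.035,.06),(-.188,.035,.06),(-.24,.035,.05)]: print(q,(case(*q)-s["tcp_pos"])/.03)
```

```text
[ -25.6   52.4   40.4  -43.2 -121.8   39.3] [-0.37  0.89 -1.18] [ 0.60369956 -0.22094057  0.15823926]
[-0.01931742 -0.02981066 -0.00267296]
(-0.172, 0.035, 0.06) [-0.98863845  2.33798334 -3.27464201]
(-0.188, 0.035, 0.06) [-0.78753206  1.8440191  -3.27464201]
(-0.24, 0.035, 0.05) [-0.1339363   0.23863534 -3.60797535][ WARN:0@1.219] global loadsave.cpp:1063 imwrite_ Unsupported depth image for selected encoder is fallbacked to CV_8U.
```

View pics/c1.png

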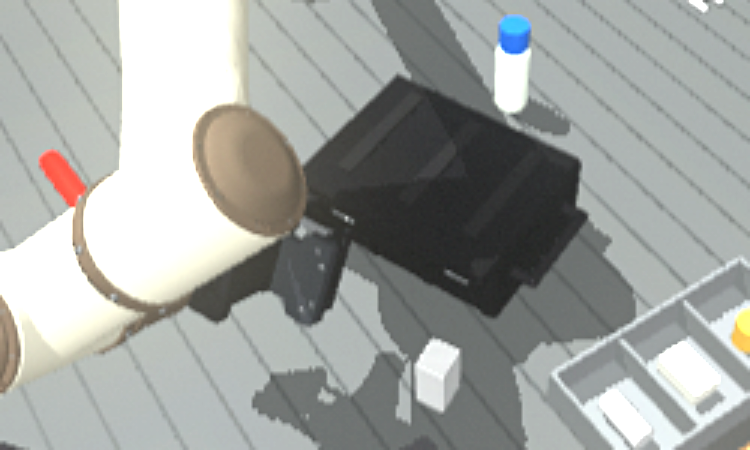

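>>> play_rows(commands="0 0.03 -0.445 0 0 0;0 0.03 -0.445 0 0 0;0 0.03 -0.445 0 0 0;0 0.03 -0.445 0 0 0;0 0.03 -0.445 0 0 0;0 0.03 -0.445 0 0 0;0 0.03 -0.445 0 0 0;0 0.03 -0.445 0 0 0;-0.1 0.243 0 0 0 0;-0.1 0.243 0 0 0 0;-0.1 0.243 0 0 0 0;-0.1 0.243 0 0 0 0;-0.1 0.243 0 0 0 0;-0.1 0.243 0 0 0 0;-0.1 0.243 0 0 0 0;-0.1 0.243 0 0 0 0;0 0 0 0 0 0")

```text
time_s: 4.0
tcp_pos: [0.5777, -0.1581, 0.056]
ee_rot: [[0.187, -0.927, -0.325], [-0.465, -0.374, 0.802], [-0.865, 0.001, -0.502]]
wrist_force: [-0.3, 0.1, -0.3]
gripper_width: 0.007
gripper_force: 0.0
```

Run:
```python
from h import *
s=r.sense(); p=s["tcp_pos"];print(s["joints"].round(1),s["wrist_force"].round(2),p,"a",(p-H)@Ex,"b",(p-H)@Ey)
a,_=snap("scene","s2")
A=cv2.resize(a[150:300,100:350],(750,450)); cv2.imwrite("pics/c2.png",np.clip(A*1.9,0,255).astype(np.uint8))
# lid arc rows: TCP path
off=np.array([.0047,.0082]); rho=.172
pts=[]
for th in np.radians(np.arange(0,114,3)):
    C=np.array([-rho*np.cos(th),rho*np.sin(th)+.081])-off; pts.append(case(C[0],.035,C[1]))
pts=np.array(pts); print((np.diff(pts,axis=0)/.03).round(3))
```

```text
[ -22.    53.4   25.8  -40.7 -107.5   48. ] [-0.33  0.1  -0.34] [ 0.57770971 -0.15809706  0.05604973] a -0.18014101775385685 b 0.03435268270716544
[[-0.003  0.007  0.3  ]
 [-0.009  0.022  0.299]
 [-0.015  0.036  0.298]
 [-0.021  0.051  0.295]
 [-0.026  0.065  0.292]
 [-0.032  0.079  0.288]
 [-0.038  0.093  0.283]
 [-0.043  0.106  0.277]
 [-0.049  0.12   0.271]
 [-0.054  0.133  0.264]
 [-0.059  0.145  0.256]
 [-0.064  0.157  0.247]
 [-0.069  0.169  0.238]
 [-0.074  0.181  0.228]
 [-0.078  0.191  0.218]
 [-0.082  0.202  0.207]
 [-0.086  0.211  0.195]
 [-0.09   0.221  0.183]
 [-0.093  0.229  0.17 ]
 [-0.097  0.237  0.157]
 [-0.099  0.244  0.143]
 [-0.102  0.251  0.129]
 [-0.105  0.257  0.115]
 [-0.107  0.262  0.1  ]
 [-0.109  0.267  0.085]
 [-0.11   0.27   0.07 ]
 [-0.111  0.273  0.055]
 [-0.112  0.276  0.039]
 [-0.113  0.277  0.024]
 [-0.113  0.278  0.008]
 [-0.113  0.278 -0.008]
 [-0.113  0.277 -0.024]
 [-0.112  0.276 -0.039]
 [-0.111  0.273 -0.055]
 [-0.11   0.27  -0.07 ]
 [-0.109  0.267 -0.085]
 [-0.107  0.262 -0.1  ]]
```

View pics/c2.png

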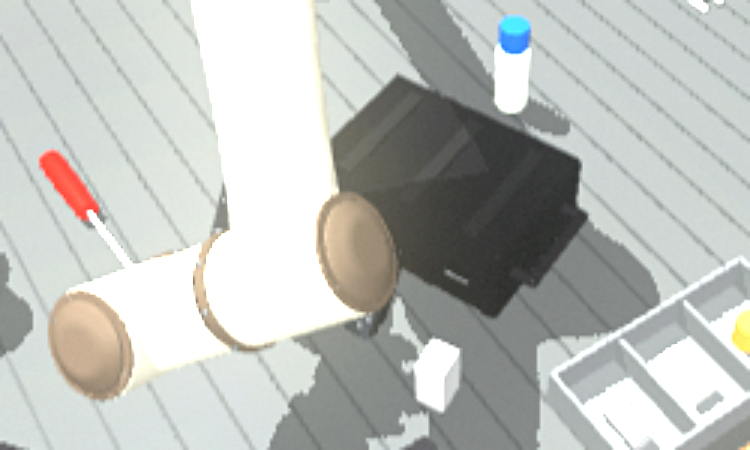

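```bash
cat >> h.py <<'E'
def cloud(n,d):
    c=cams.camera_info(n);K=np.array(c["mtx"]);R=np.array(c["R"]);t=np.array(c["t"])
    v,u=np.mgrid[0:384,0:512]
    P=((np.stack([u,v,np.ones_like(u)],-1)@np.linalg.inv(K).T)*d[...,None]-t)@R
    return P
def cf(P): return np.stack([(P-H)@Ex,(P-H)@Ey,P[...,2]],-1)
E
python3 - <<'E'
from h import *
b,d=snap("top","t2")
for n,d in(("top",d),("scene",np.load("pics/s2.npy"))):
    Q=cf(cloud(n,d))[d>0]
    Q=Q[(Q[:,2]>.12)&(Q[:,2]<.9)&(abs(Q[:,1])<.25)&(Q[:,0]>-.4)&(Q[:,0]<.3)]
    for lo in np.arange(-.2,.25,.05):
        q=Q[(Q[:,1]>=lo)&(Q[:,1]<lo+.05)]
        if len(q):
            rad=np.hypot(q[:,0],q[:,2]-.081); i=rad.argmin(); print(n,lo.round(2),len(q),"minrad",rad[i].round(3),q[i].round(3),"amax",q[:,0].max().round(3),"zmin",q[:,2].min().round(3))
E
```

```text
top -0.2 4 minrad 0.436 [-0.376 -0.151  0.302] amax -0.376 zmin 0.302
top -0.15 404 minrad 0.412 [-0.34  -0.105  0.314] amax -0.335 zmin 0.302
top -0.1 582 minrad 0.235 [-0.231 -0.051  0.124] amax -0.231 zmin 0.123
top -0.05 914 minrad 0.229 [-0.225 -0.047  0.123] amax -0.225 zmin 0.12
top -0.0 1252 minrad 0.103 [0.096 0.032 0.12 ] amax 0.124 zmin 0.12
top 0.05 2229 minrad 0.231 [-0.227  0.051  0.121] amax 0.01 zmin 0.121
top 0.1 2923 minrad 0.356 [0.041 0.146 0.434] amax 0.043 zmin 0.434
top 0.15 2723 minrad 0.31 [0.092 0.197 0.377] amax 0.092 zmin 0.377
top 0.2 1760 minrad 0.282 [0.137 0.243 0.328] amax 0.138 zmin 0.328
scene -0.2 49 minrad 0.432 [-0.369 -0.15   0.305] amax -0.369 zmin 0.302
scene -0.15 689 minrad 0.41 [-0.338 -0.128  0.312] amax -0.335 zmin 0.303
scene -0.1 750 minrad 0.231 [-0.227 -0.054  0.123] amax -0.227 zmin 0.122
scene -0.05 1391 minrad 0.229 [-0.225 -0.049  0.126] amax -0.225 zmin 0.125
scene -0.0 1662 minrad 0.105 [0.097 0.038 0.121] amax 0.122 zmin 0.12
scene 0.05 2642 minrad 0.373 [-0.047  0.07   0.451] amax -0.01 zmin 0.213
scene 0.1 2097 minrad 0.266 [-0.26   0.125  0.135] amax -0.03 zmin 0.121
scene 0.15 1116 minrad 0.271 [0.062 0.199 0.345] amax 0.062 zmin 0.345
scene 0.2 288 minrad 0.238 [0.101 0.247 0.297] amax 0.106 zmin 0.297
```

View pics/t2.png

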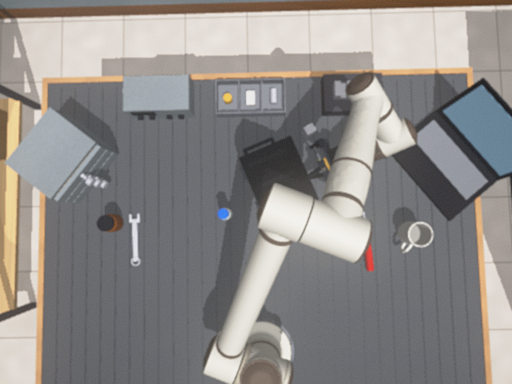

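>>> play_rows(commands="0 0 0.1 0 0 0;0 0 0.1 0 0 0;0 0 0.1 0 0 0;0 0 0.1 0 0 0;0 0 0.1 0 0 0;0 0 0.12 0 0 0;-0.001 0.003 0.14 0 0 0;-0.003 0.01 0.16 0 0 0;-0.007 0.016 0.18 0 0 0;-0.009 0.023 0.199 0 0 0;-0.012 0.029 0.198 0 0 0;-0.014 0.035 0.196 0 0 0")

```text
time_s: 5.3
tcp_pos: [0.5767, -0.1556, 0.1072]
ee_rot: [[0.187, -0.928, -0.324], [-0.466, -0.374, 0.802], [-0.865, 0.001, -0.502]]
wrist_force: [0.2, 0.1, -2.2]
gripper_width: 0.004
gripper_force: 0.8
```

```bash
cat >> h.py <<'E'
def st():
    s=r.sense(); p=s["tcp_pos"]; q=cf(p); c=q[[0,2]]+[.0047,.0082-.081]
    print(s["time_s"],s["joints"].round(1),"F",s["wrist_force"].round(1),"case",q.round(4),"rho",np.hypot(*c).round(4),"th",np.degrees(np.arctan2(c[1],-c[0])).round(1))
def lid(n="top",d=None):
    if d is None: _,d=cams.capture(n)
    Q=cf(cloud(n,d))[d>0]
    Q=Q[(Q[:,1]>-.11)&(Q[:,1]<-.02)&(Q[:,2]>.07)&(Q[:,2]<.3)&(Q[:,0]>-.19)&(Q[:,0]<.08)]
    Q=Q[np.hypot(Q[:,0],Q[:,2]-.081)<.205]
    x=Q[:,0];z=Q[:,2]; c=np.cov(x,z); w,V=np.linalg.eigh(c); v=V[:,1]; v=v*np.sign(v[1])
    print(n,"lid deg",np.degrees(np.arctan2(v[1],-v[0])).round(1),len(Q),"rms",np.sqrt(w[0]).round(4))
E
python3 -c "
from h import *
st(); lid('top'); lid('scene')"
```

```text
5.3 [ -22.    49.8   26.5  -41.7 -110.7   44.9] F [ 0.2  0.1 -2.2] case [-0.1774  0.0344  0.1072] rho 0.1761 th 11.3
top lid deg 13.6 1638 rms 0.0029
scene lid deg 9.1 1348 rms 0.0142
```

>>> play_rows(commands="-0.017 0.042 0.195 0 0 0;-0.02 0.048 0.193 0 0 0;-0.022 0.054 0.191 0 0 0;-0.025 0.06 0.189 0 0 0;-0.027 0.066 0.187 0 0 0;-0.029 0.072 0.184 0 0 0;-0.032 0.078 0.181 0 0 0;-0.034 0.084 0.178 0 0 0;-0.037 0.09 0.175 0 0 0;-0.039 0.095 0.171 0 0 0;-0.041 0.101 0.168 0 0 0;-0.043 0.106 0.164 0 0 0;-0.045 0.111 0.16 0 0 0;-0.047 0.117 0.155 0 0 0;-0.049 0.122 0.151 0 0 0")

```text
time_s: 6.9
tcp_pos: [0.5613, -0.1181, 0.1863]
ee_rot: [[0.187, -0.928, -0.324], [-0.466, -0.374, 0.802], [-0.865, 0.001, -0.502]]
wrist_force: [1.2, -0.9, -0.5]
gripper_width: 0.003
gripper_force: 0.8
```

```bash
python3 -c "
from h import *
st(); lid('top')
_,d=snap('scene','s3')
Q=cf(cloud('scene',d))[d>0]
Q=Q[(Q[:,2]>.15)&(Q[:,2]<.9)&(abs(Q[:,1])<.13)&(Q[:,0]>-.2)&(Q[:,0]<.3)]
for lo in np.arange(-.15,.15,.05):
    q=Q[(Q[:,1]>=lo)&(Q[:,1]<lo+.05)]
    q=q[np.hypot(q[:,0],q[:,2]-.081)>.21]
    if len(q): i=q[:,2].argmin(); print(lo.round(2),q[i].round(3))
"
```

```text
6.9 [ -20.1   42.3   24.   -44.2 -113.1   39.9] F [ 1.2 -0.9 -0.5] case [-0.137   0.0345  0.1863] rho 0.1743 th 40.6
top lid deg 40.5 1458 rms 0.0178
-0.1 [-0.2   -0.053  0.221]
-0.05 [-0.196 -0.001  0.25 ]
0.0 [-0.166  0.02   0.211]
0.05 [-0.168  0.054  0.521]
0.1 [0.024 0.112 0.533]
```

>>> play_rows(commands="-0.051 0.126 0.146 0 0 0;-0.053 0.131 0.141 0 0 0;-0.055 0.135 0.136 0 0 0;-0.057 0.14 0.131 0 0 0;-0.059 0.144 0.126 0 0 0;-0.06 0.148 0.12 0 0 0;-0.062 0.152 0.115 0 0 0;-0.063 0.155 0.109 0 0 0;-0.065 0.159 0.103 0 0 0;-0.066 0.162 0.097 0 0 0;-0.067 0.165 0.091 0 0 0;-0.068 0.168 0.085 0 0 0;-0.069 0.17 0.078 0 0 0;-0.07 0.173 0.072 0 0 0;-0.071 0.175 0.065 0 0 0;-0.072 0.177 0.058 0 0 0;-0.073 0.179 0.052 0 0 0;-0.073 0.18 0.045 0 0 0")

```text
time_s: 8.8
tcp_pos: [0.5266, -0.0326, 0.239]
ee_rot: [[0.187, -0.928, -0.324], [-0.466, -0.374, 0.802], [-0.865, 0.001, -0.502]]
wrist_force: [-0.6, -0.1, 0.8]
gripper_width: 0.005
gripper_force: 0.2
```

```bash
python3 -c "
from h import *
st(); a,d=snap('scene','s4'); cv2.imwrite('pics/c4.png',np.clip(cv2.resize(a[100:300,100:400],(750,500))*1.5,0,255).astype(np.uint8))"
```

```text
8.8 [ -14.9   33.3   15.7  -47.4 -110.    35.7] F [-0.6 -0.1  0.8] case [-0.0446  0.0343  0.239 ] rho 0.171 th 76.5
```

View pics/c4.png

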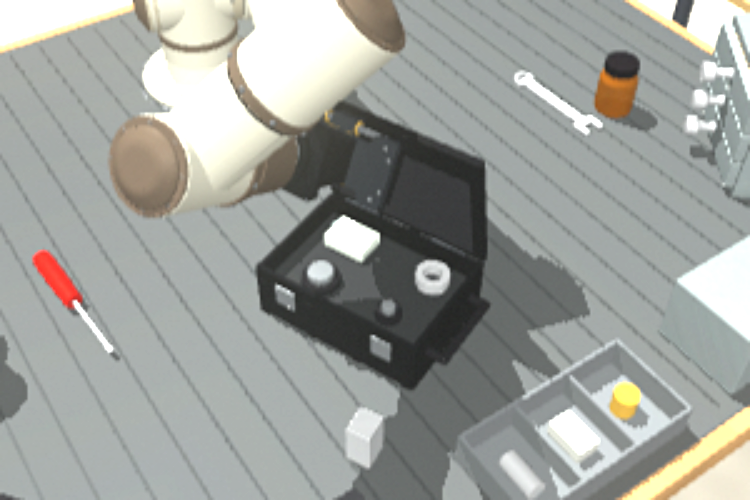

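>>> play_rows(commands="-0.074 0.181 0.042 0 0 0;-0.074 0.182 0.035 0 0 0;-0.06 0.15 0.02 0 0 0;-0.045 0.11 0.011 0 0 0;-0.037 0.092 0.01 0 0 0;-0.037 0.092 0.008 0 0 0;-0.038 0.092 0.006 0 0 0;-0.038 0.093 0.004 0 0 0;-0.038 0.093 0.003 0 0 0;-0.038 0.093 0.001 0 0 0;-0.038 0.093 -0.001 0 0 0;-0.038 0.093 -0.003 0 0 0;-0.038 0.093 -0.004 0 0 0;-0.038 0.092 -0.006 0 0 0;-0.038 0.092 -0.008 0 0 0;-0.037 0.092 -0.01 0 0 0;-0.037 0.092 -0.011 0 0 0;0 0 0 0 0 0;0 0 0 0 0 0")

```text
time_s: 10.75
tcp_pos: [0.5045, 0.0216, 0.2418]
ee_rot: [[0.187, -0.928, -0.324], [-0.466, -0.374, 0.802], [-0.865, 0.001, -0.502]]
wrist_force: [0.2, 0.5, -0.3]
gripper_width: 0.004
gripper_force: 0.0
```

```bash
python3 -c "
from h import *
st(); a,d=snap('scene','s5')
Q=cf(cloud('scene',d))[d>0]
Q=Q[(Q[:,1]>-.11)&(Q[:,1]<-.03)&(Q[:,2]>.12)&(Q[:,2]<.26)&(Q[:,0]>-.1)&(Q[:,0]<.1)]
print(np.percentile(Q[:,0],[5,50,95]),90+np.degrees(np.arctan(np.polyfit(Q[:,2],Q[:,0],1)[0])))
"
```

```text
10.75 [ -11.    29.6    9.9  -49.  -105.9   34.8] F [ 0.2  0.5 -0.3] case [0.0139 0.0344 0.2418] rho 0.1701 th 96.3
[0.01301093 0.03736075 0.06001556] 108.90389225027147
```

Run:
```python
from h import *
im=cv2.imread("pics/s5.png"); d=np.load("pics/s5.npy")
P=cloud("scene",d); Q=cf(P)
exp={"big":(-.115,.05),"small":(-.115,-.05)}
for n,(a,b) in exp.items():
    m=(d>0)&(abs(Q[...,0]-a)<.03)&(abs(Q[...,1]-b)<.03)&(Q[...,2]>.062)&(Q[...,2]<.08)
    g=m&(im.min(-1)>70)
    for k in(m,g):
        if k.sum(): v,u=np.nonzero(k); print(n,k.sum(),"px",u.mean(),v.mean(),u.min(),u.max(),v.min(),v.max(),"case",Q[k].mean(0).round(4),"world",P[k].mean(0).round(4),"z",np.percentile(Q[k][:,2],[5,50,95]))
    print(pix("scene",case(a,b,.072)))
cv2.imwrite("pics/c5.png",cv2.resize(im[165:265,190:300],None,fx=6,fy=6,interpolation=cv2.INTER_CUBIC))
s=r.sense(); print("rot",rv(goal(90,1))/.15)
```

```text
big 120 px 227.8 209.28333333333333 220 235 204 215 case [-0.1222  0.0455  0.0691] world [ 0.5455 -0.1086  0.0691] z [0.06211981 0.07071488 0.07433559]
big 88 px 227.6818181818182 208.47727272727272 223 233 204 213 case [-0.1211  0.0466  0.0711] world [ 0.5441 -0.1081  0.0711] z [0.0649876  0.07160423 0.07474956]
[227.94732426 206.59106665]
small 54 px 255.05555555555554 223.11111111111111 250 260 220 227 case [-0.1208 -0.0535  0.0673] world [ 0.6367 -0.07    0.0673] z [0.06234195 0.06561258 0.07413149]
small 28 px 254.82142857142858 222.39285714285714 252 257 220 225 case [-0.121  -0.0528  0.0704] world [ 0.6361 -0.0705  0.0704] z [0.06488636 0.07124211 0.07463694]
[255.14732826 220.36140806]
rot [-6.45312563 -2.62074822  0.02587227]
```

View pics/c5.png

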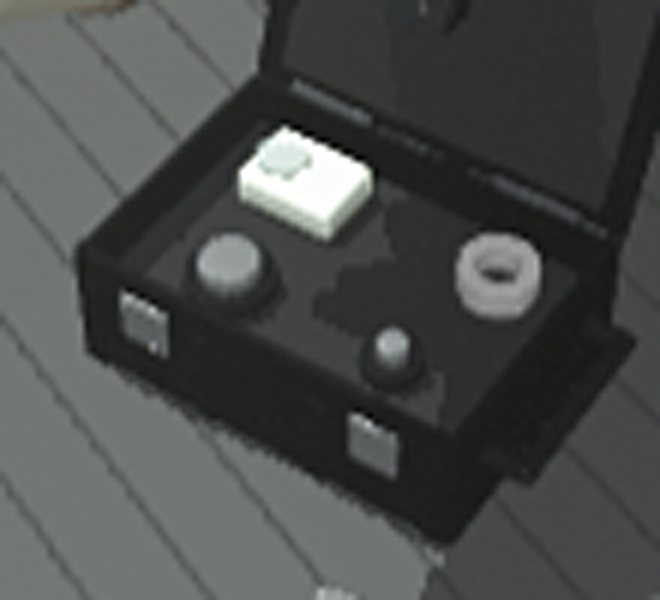

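>>> play_rows(commands="0.16 -0.534 0 0 0 0;0.16 -0.534 0 0 0 0;0.16 -0.534 0 0 0 0;0.16 -0.534 0 0 0 0;0.16 -0.534 0 0 0 0;0.16 -0.534 0 0 0 0;0.16 -0.534 0 0 0 0;0.16 -0.534 0 0 0 0;0 0 0 -0.645 -0.262 0;0 0 0 -0.645 -0.262 0;0 0 0 -0.645 -0.262 0;0 0 0 -0.645 -0.262 0;0 0 0 -0.645 -0.262 0;0 0 0 -0.645 -0.262 0;0 0 0 0 0 0")

```text
time_s: 12.3
tcp_pos: [0.5428, -0.1056, 0.2441]
ee_rot: [[0.345, -0.927, -0.149], [-0.847, -0.376, 0.375], [-0.404, -0.003, -0.915]]
wrist_force: [0.1, 0.3, 0.0]
gripper_width: 0.005
gripper_force: 0.0
```

Run:
```python
from h import *
st(); print(rv(goal(90,1))/.15)
a,d=snap("scene","s6")
cv2.imwrite('pics/c6.png',np.clip(cv2.resize(a[50:300,100:400],(720,600))*1.4,0,255).astype(np.uint8))
```

```text
12.3 [ -6.8  22.4   8.2 -20.8 -87.8  31.9] F [0.1 0.3 0. ] case [-0.1184  0.0469  0.2441] rho 0.2056 th 56.4
[-2.57413941e+00 -1.02253850e+00  1.35366797e-03]
```

View pics/c6.png

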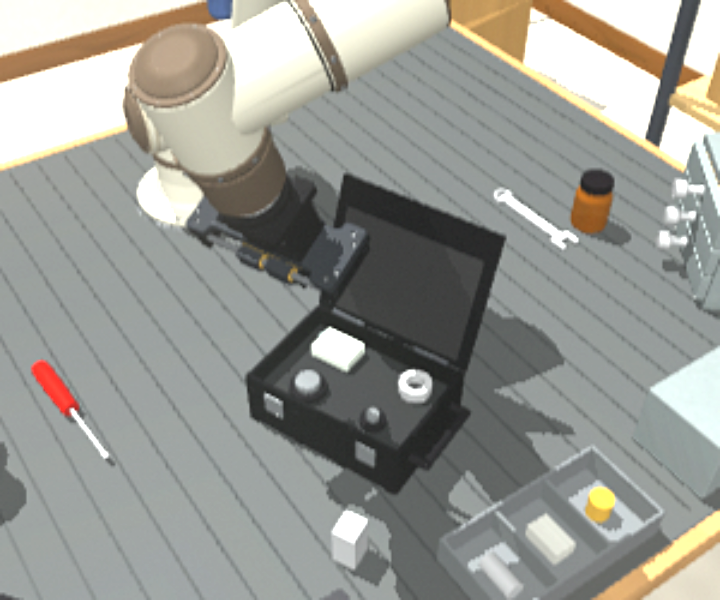

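Run:
```python
from h import *
_,dt=snap("top","t6")
for n,d in (("scene",np.load("pics/s6.npy")),("top",dt)):
    Q=cf(cloud(n,d))[d>0]; Q=Q[(Q[:,2]>.275)&(Q[:,2]<.9)&(Q[:,0]>-.05)&(Q[:,0]<.2)]
    for lo in np.arange(-.15,.35,.05):
        q=Q[(Q[:,1]>=lo)&(Q[:,1]<lo+.05)]
        if len(q): print(n,lo.round(2),len(q),"a",q[:,0].min().round(3),q[:,0].max().round(3),"z",q[:,2].min().round(3),q[:,2].max().round(3))
```

```text
scene 0.0 8 a -0.048 -0.039 z 0.625 0.641
scene 0.05 10 a -0.05 -0.032 z 0.639 0.646
scene 0.15 7 a -0.05 -0.042 z 0.61 0.619
scene 0.2 3 a -0.027 -0.021 z 0.606 0.612
scene 0.3 116 a 0.18 0.2 z 0.398 0.484
top 0.0 134 a -0.05 -0.028 z 0.601 0.641
top 0.05 643 a -0.05 0.005 z 0.615 0.663
top 0.1 1297 a -0.05 0.036 z 0.627 0.682
top 0.15 1931 a -0.05 0.064 z 0.645 0.699
top 0.2 4056 a -0.042 0.2 z 0.644 0.735
top 0.25 4578 a -0.012 0.2 z 0.666 0.736
top 0.3 1899 a 0.004 0.136 z 0.672 0.733
```

>>> play_rows(commands="0 0 -0.3 -0.643 -0.256 0;0 0 -0.4 -0.643 -0.256 0;0 -0.03 -0.5 -0.643 -0.256 0;0 0 -0.5 -0.643 -0.256 0;0 0 -0.5 0 0 0;0 0 -0.5 0 0 0;0 0 -0.5 0 0 0;0 0 -0.5 0 0 0;0 0 -0.5 0 0 0;0 0 -0.4 0 0 0;0 0 -0.3 0 0 0;0 0 0 0 0 0;0 0 0 0 0 0")

```text
time_s: 13.7
tcp_pos: [0.5432, -0.1077, 0.0949]
ee_rot: [[0.373, -0.928, -0.002], [-0.928, -0.373, 0.002], [-0.003, 0.001, -1.0]]
wrist_force: [-0.2, 0.2, 0.2]
gripper_width: 0.008
gripper_force: 0.0
```

Run:
```python
from h import *
st(); s=r.sense(); print(rv(goal(90,1))/.15, s["tcp_pos"])
a,d=snap("scene","s7")
cv2.imwrite('pics/c7.png',np.clip(cv2.resize(a[150:270,170:320],(750,600),interpolation=cv2.INTER_CUBIC)*1.6,0,255).astype(np.uint8))
```

```text
13.7 [  5.5  22.5 -19.2  -0.2 -48.4  16.6] F [-0.2  0.2  0.2] case [-0.1205  0.0473  0.0949] rho 0.1179 th 10.8
[-0.01596687 -0.01390244  0.02825045] [ 0.54323305 -0.10773685  0.09485428]
```

View pics/c7.png

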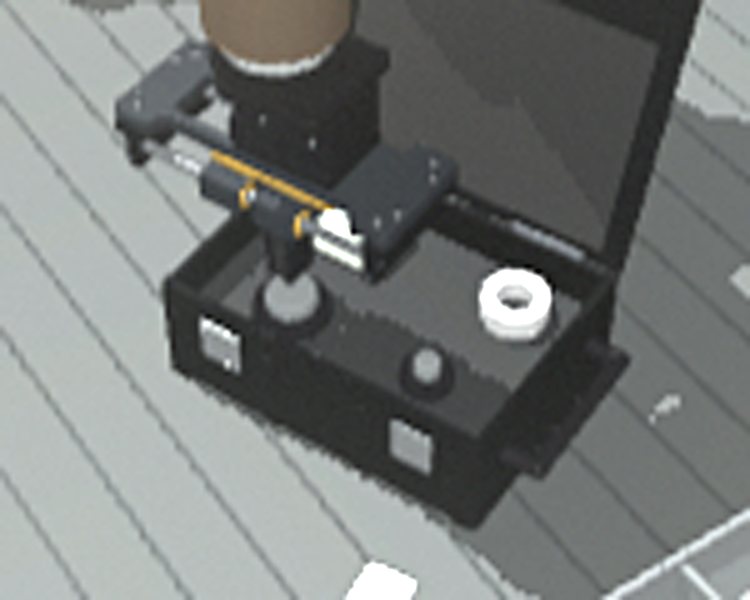

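>>> play_rows(commands="0 0.03 -0.1 0 0 0;0 0 -0.1 0 0 0;0 0 -0.1 0 0 0;0 0 -0.1 0 0 0;0 0 -0.1 0 0 0;0 0 -0.1 0 0 0;0 0 -0.04 0 0 0;0 0 -0.04 0 0 0;0 0 -0.04 0 0 0;0 0 -0.04 0 0 0;0 0 -0.04 0 0 0;0 0 -0.04 0 0 0;0 0 0 0 0 0;0 0 0 0 0 0")

```text
time_s: 15.15
tcp_pos: [0.543, -0.1065, 0.0699]
ee_rot: [[0.374, -0.928, -0.002], [-0.928, -0.374, 0.002], [-0.003, 0.001, -1.0]]
wrist_force: [-0.8, 0.1, 3.2]
gripper_width: 0.004
gripper_force: 1.4
```

>>> play_rows(commands="0 0 -0.03 0 0 0;0 0 -0.03 0 0 0;0 0 -0.03 0 0 0;0 0 -0.03 0 0 0;0 0 0 0 0 0;0 0 0 0 0 0")

```text
time_s: 15.75
tcp_pos: [0.5431, -0.1066, 0.0664]
ee_rot: [[0.374, -0.928, -0.002], [-0.928, -0.374, 0.002], [-0.003, 0.001, -1.0]]
wrist_force: [-1.5, 1.4, 5.5]
gripper_width: 0.004
gripper_force: 3.0
```

Nearly or just bottomed; a bit more until the force rises clearly.

>>> play_rows(commands="0 0 -0.03 0 0 0;0 0 -0.02 0 0 0;0 0 0 0 0 0;0 0 0 0 0 0;0 0 0 0 0 0")

```text
time_s: 16.25
tcp_pos: [0.5431, -0.1066, 0.0663]
ee_rot: [[0.374, -0.927, -0.001], [-0.927, -0.374, 0.002], [-0.002, 0.0, -1.0]]
wrist_force: [-3.9, 2.1, 13.0]
gripper_width: 0.005
gripper_force: 6.7
```

>>> play_rows(commands="0 0 0.05 0 0 0;0 0 0.05 0 0 0;0 0 0.05 0 0 0;0 0 0.06 0 0 0;0 0 0.08 0 0 0;0 0 0.1 0 0 0;0 0 0.2 0 0 0;0 0 0.4 0 0 0;0 0 0.5 0 0 0;0 0 0.5 0 0 0;0 0 0.5 0 0 0;0 0 0.5 0 0 0;0 0 0.5 0 0 0;0 0 0.5 0 0 0;0 0 0.4 0 0 0;0 0 0.2 0 0 0;0 0 0 0 0 0;0 0 0 0 0 0")

```text
time_s: 18.05
tcp_pos: [0.5425, -0.1065, 0.2017]
ee_rot: [[0.373, -0.928, -0.003], [-0.928, -0.373, 0.003], [-0.004, 0.002, -1.0]]
wrist_force: [0.0, 0.4, -1.3]
gripper_width: 0.005
gripper_force: 0.0
```

Run:
```python
from h import *
st(); im,d=snap("scene","s8"); P=cloud("scene",d); Q=cf(P)
for n,(a,b) in {"big":(-.12,.047),"small":(-.12,-.053)}.items():
    k=(d>0)&(abs(Q[...,0]-a)<.03)&(abs(Q[...,1]-b)<.03)&(Q[...,2]>.055)&(Q[...,2]<.08)&(im.min(-1)>70)
    print(n,k.sum(),np.percentile(Q[k][:,2],[50,95]))
q=Q[(Q[...,1]>-.11)&(Q[...,1]<-.03)&(Q[...,2]>.12)&(Q[...,2]<.26)&(Q[...,0]>-.1)&(Q[...,0]<.1)&(d>0)]
print("lid",90+np.degrees(np.arctan(np.polyfit(q[:,2],q[:,0],1)[0])))
cv2.imwrite('pics/c8.png',np.clip(cv2.resize(im[100:300,100:400],(750,500))*1.5,0,255).astype(np.uint8))
```

```text
18.05 [  5.6  16.1 -11.4  -0.2 -62.7  16.4] F [ 0.   0.4 -1.3] case [-0.1191  0.0475  0.2017] rho 0.1723 th 48.4
big 90 [0.07153215 0.07522889]
small 26 [0.07110936 0.07346112]
lid 110.31618794773087
```

View pics/c8.png

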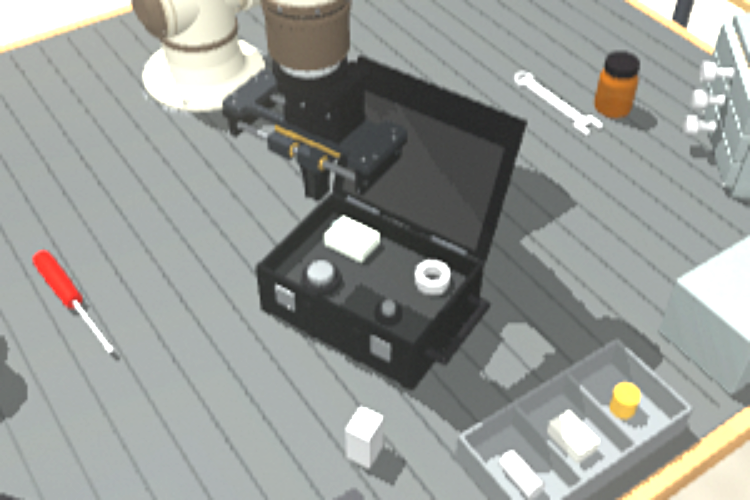

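The picture shows the lid leaning open at about 110°. The big key is up again at crop pixel (320,270), the small key, ring and block are unmoved, and the robot is clear of everything.

```bash
python3 -c "
from station import r
print(r.finish_job())"
```

```text
the job is handed in; nothing more can be done
None
```

The lid was pushed over steadily by its lip and leans open at its stop (about 110°). The large key was pressed until it bottomed (13 N) and came back up. The small key, ring gauge and gauge block are where they were in the last picture; the job was handed in just after 18 s.

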